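# Pack the green-stickered tape set, heaviest lowest

## Robot

A 6-joint arm with a two-finger parallel gripper is mounted at the origin on the work surface. World frame = base frame: x ahead of the robot, y to its left, z up, the work surface at z = 0. Lengths are in mm, angles in rad, forces in N, time in s.
With the tool pointing down it reaches from about 350 to 975 mm from the base axis. Payload 7.1 kg.
Tool frame: the origin (TCP) lies on the front face of the gripper's body, between the roots of the fingers; the fingertips stand 80 mm ahead of it and the grasp point (between the pads) lies 61 mm ahead of it (env.tips_ahead is the distance from the TCP to the fingertips, in mm); z points along the fingers, y is the direction in which the jaws open and shut (so a half turn about z gives the same grasp; the last joint's range is limited). The gripper opens to 88 mm and grips with 3 to 60 N. Pads are 20 mm wide; open, the fingers measure 115 mm over their backs; the gripper's body (75 mm by 178 mm) begins 61 mm behind the grasp point.
Start: joints at [1.191, 0.423, 1.63, -0, 1.089, -0.019], TCP at [220.607, 584.755, 302.675] pointing down, gripper open.
Joint ranges: [-3, 3], [-0.9, 2.11], [0.09, 2.58], [-1.31, 4.45], [0.11, 2.69], [-2.54, 2.54]. Speed limits (rad/s): [2.39, 2.39, 3.01, 3.14, 3.14, 3.14].

## Interface

Orientations are given as a unit quaternion [x, y, z, w].
In Python, from station import env, set_gripper, viewer, workorder gives the robot as it stands. Calls block until the motion is done:
- env.reach(position, orientation): joint-space move of the TCP to a pose.
- env.move_l(position, rot=None, rate=150, f_stop=None): straight line of the TCP; rot=None keeps the orientation; rate is the mean speed in mm/s. With f_stop (N) it stops when the force on the tool has changed by that much, and returns True; else False.
- env.move_joints(angles): joint-space move.
- set_gripper(opening): finger opening in mm; the grip force is fixed at half the most; returns when the fingers have stopped.
- env.hold(seconds).
- env.ik(position, orientation): joint angles nearest the present ones, or None.
- env.read_state(): the state.
- viewer.camera(name): name is "scene" or "top"; returns the picture (400x640x3 uint8, blue, green, red); there is no depth.
- viewer.camera_params(name): a dict with "fx", "fy", "cx", "cy" (pixels), "dist" ([k1, k2, p1, p2, k3] as OpenCV has them; the pictures are not rectified), "pose" (4x4, takes a point from camera to world coordinates). Camera axes: x right, y up, looking along -z (the intrinsics and any distortion apply to the point x, -y, -z); pixel columns grow to the right and rows downward; lengths in mm; the calibration is good to about 2 mm. A picture is of the moment at which its call begins. camera_params takes no time and is no camera call.
A pose or a line that the arm cannot do raises env.IKError and nothing moves.
- workorder.sign_off(): hands the job in, once; it reports no verdict.
The state is a dict: "time_s": time; "qpos": joint angles; "dq": joint speeds; "tau": joint torques, N m; "tool_pos": TCP position; "orientation": TCP orientation; "force": force on the tool from outside, world axes, zero at the start; "wrist_torque": the same for the moment, N m; "width": finger opening in mm.
Only numpy, scipy, OpenCV 4.12 (cv2) and the standard library are available. Lean on these libraries where they do the work, as an engineer would, in place of code of your own. Each camera call takes 0.05 s, during which the arm holds its last target.

## Task

Pack the green-stickered set into the blue-grey box, heaviest first: set the two green-stickered tins upright on the floor of the box, one centred on each dark round mark, then lay the green-stickered cassette flat, label up, on top of both tins, centred between them with its length along the line of the two tins, and last set the green-stickered reel flat on the middle of the cassette, hub cap up. Leave the orange-stickered look-alikes, the jar and the splicing block where they are, and let go of everything.

Things in the scene. Friction and masses are not known exactly. Their poses are not given: they have to be found in the camera images.
- box: Fixed open-topped packing box of blue-grey board, 200 (its x) x 170 (its y) x 50 mm high outside, walls and floor 5 mm thick, a white label holder on the outside of its -x end. Origin: centre of the underside; z up; inner floor at z = 5 mm. Two dark round marks, 64 mm across, are printed flat on the inner floor, centred 36 mm either side of the middle along x (at x = -36 and +36 mm, y = 0). It stands at the left or right of the table, turned up to 0.2 rad from the world axes.
- tin_green_1: Round steel tin, 60 mm across and 30 mm high, smooth upright sides, about 0.35 kg (the heaviest kind here), with a round GREEN sticker 30 mm across on its lid. Origin: centre of the underside, z up when upright. One of two alike.
- tin_green_2: The second steel tin with a GREEN sticker, the same as the first (the two are interchangeable).
- tin_orange: Look-alike: the same tin but with an ORANGE sticker. Not part of the set; leave it.
- cassette_green: Flat dark-grey tape cassette with a cream label, 100 (its x) x 64 (its y) x 16 mm thick, lying flat, label up, about 0.08 kg, with two round GREEN stickers 21 mm across on the label, near its ends. Origin: centre of the underside; x along its length, z up. It starts with its length within 0.4 rad of the world y direction.
- cassette_orange: Look-alike: the same cassette but with ORANGE stickers. Leave it.
- reel_green: Small tape reel lying flat, about 0.06 kg (the lightest): a disc 76 mm across and 12 mm thick of pale plastic with brown tape, and on its middle an upright black round hub cap, 26 mm across, standing 24 mm above the disc (36 mm in all), by which it is picked up. GREEN sticker 22 mm across on the cap and a small one on the disc. Origin: centre of the underside, z up.
- reel_orange: Look-alike: the same reel but with ORANGE stickers. Leave it.
- jar: Bystander: small white plastic jar with a blue band, 40 mm across, 56 mm high, upright, loose. Origin: centre of the underside. Leave it.
- splicing_block: Bystander: loose aluminium tape-splicing block with a groove along its top, 34 (x) x 100 (y) x 14 mm. Origin: centre of the underside. Leave it.
Things that resemble listed ones, but are neither listed nor needed, are in the scene too. Leave any brown or pink look-alike of the cassette_green alone.

How it is judged (in metres and radians):
On the way, in this order (a step that is already met when the one before it is completed fails the run):
1. both green-stickered tins stand on the two marks on the box floor, released (((x of tin_green_1 in the frame of box between -0.049 and -0.023 m and y of tin_green_1 in the frame of box between -0.013 and 0.013 m and z of tin_green_1 in the frame of box between 0.001 and 0.009 m and x of tin_green_2 in the frame of box between 0.023 and 0.049 m and y of tin_green_2 in the frame of box between -0.013 and 0.013 m and z of tin_green_2 in the frame of box between 0.001 and 0.009 m) or (x of tin_green_2 in the frame of box between -0.049 and -0.023 m and y of tin_green_2 in the frame of box between -0.013 and 0.013 m and z of tin_green_2 in the frame of box between 0.001 and 0.009 m and x of tin_green_1 in the frame of box between 0.023 and 0.049 m and y of tin_green_1 in the frame of box between -0.013 and 0.013 m and z of tin_green_1 in the frame of box between 0.001 and 0.009 m)) and angle between each of tin_green_1, tin_green_2's own z axis and vertical below 0.08 rad and contact force between each of tin_green_1, tin_green_2 and the fingers below 0.1 N and linear speed of each of tin_green_1, tin_green_2 below 0.03 m/s), for 0.2 s.
2. the green-stickered cassette lies flat across both tins, released, the tins still in place (((x of tin_green_1 in the frame of box between -0.049 and -0.023 m and y of tin_green_1 in the frame of box between -0.013 and 0.013 m and z of tin_green_1 in the frame of box between 0.001 and 0.009 m and x of tin_green_2 in the frame of box between 0.023 and 0.049 m and y of tin_green_2 in the frame of box between -0.013 and 0.013 m and z of tin_green_2 in the frame of box between 0.001 and 0.009 m) or (x of tin_green_2 in the frame of box between -0.049 and -0.023 m and y of tin_green_2 in the frame of box between -0.013 and 0.013 m and z of tin_green_2 in the frame of box between 0.001 and 0.009 m and x of tin_green_1 in the frame of box between 0.023 and 0.049 m and y of tin_green_1 in the frame of box between -0.013 and 0.013 m and z of tin_green_1 in the frame of box between 0.001 and 0.009 m)) and angle between each of tin_green_1, tin_green_2, cassette_green's own z axis and vertical below 0.08 rad and x of cassette_green in the frame of box between -0.015 and 0.015 m and y of cassette_green in the frame of box between -0.015 and 0.015 m and z of cassette_green in the frame of box between 0.031 and 0.039 m and angle between the x axis of cassette_green and the x axis of box, either way round below 0.26 rad and contact force between cassette_green and the fingers below 0.1 N and linear speed of cassette_green below 0.03 m/s), for 0.2 s.
3. the green-stickered reel lies on the middle of the cassette, released (((x of tin_green_1 in the frame of box between -0.049 and -0.023 m and y of tin_green_1 in the frame of box between -0.013 and 0.013 m and z of tin_green_1 in the frame of box between 0.001 and 0.009 m and x of tin_green_2 in the frame of box between 0.023 and 0.049 m and y of tin_green_2 in the frame of box between -0.013 and 0.013 m and z of tin_green_2 in the frame of box between 0.001 and 0.009 m) or (x of tin_green_2 in the frame of box between -0.049 and -0.023 m and y of tin_green_2 in the frame of box between -0.013 and 0.013 m and z of tin_green_2 in the frame of box between 0.001 and 0.009 m and x of tin_green_1 in the frame of box between 0.023 and 0.049 m and y of tin_green_1 in the frame of box between -0.013 and 0.013 m and z of tin_green_1 in the frame of box between 0.001 and 0.009 m)) and angle between each of tin_green_1, tin_green_2, cassette_green, reel_green's own z axis and vertical below 0.08 rad and x of cassette_green in the frame of box between -0.015 and 0.015 m and y of cassette_green in the frame of box between -0.015 and 0.015 m and z of cassette_green in the frame of box between 0.031 and 0.039 m and angle between the x axis of cassette_green and the x axis of box, either way round below 0.26 rad and horizontal distance between reel_green and cassette_green below 0.015 m and z of reel_green in the frame of box between 0.047 and 0.055 m and contact force between reel_green and the fingers below 0.1 N and linear speed of reel_green below 0.03 m/s), for 0.2 s.
At the end, for the whole second after the job is handed in: Green tins upright on the two marks (13 mm along and across the box); green cassette flat on both (15 mm, length within 15 deg of the box's x); green reel flat, cap up, within 15 mm of the cassette's centre; all released, at rest; the five other loose things within 20 mm of their starts (all of step 3 and contact force between each of tin_green_1, tin_green_2, cassette_green and the fingers below 0.1 N and linear speed of each of tin_green_1, tin_green_2, cassette_green below 0.03 m/s and distance of each of tin_orange, cassette_orange, reel_orange, jar, splicing_block from where it was at the start of the episode below 0.02 m); the robot touches nothing.
It fails at once if an orange-stickered look-alike, the jar or the splicing block is moved more than 20 mm (distance of any of tin_orange, cassette_orange, reel_orange, jar, splicing_block from where it was at the start of the episode above 0.02 m).
It also fails if it takes over 112 s, if anything falls off the work surface, if the arm or the gripper's body presses on something with over 40 N, if the wrist force passes 120 N, or if a joint passes its speed limit or range.

## Working session

There is one attempt and no reset: what is moved stays moved. The work goes in short steps, each a Python script; the robot and the scene stay as the last script left them, time stands still between calls to the robot, and variables do not carry over. Pictures are saved under pics/ and viewed, and the job is handed in when it is done.

```bash
ls; mkdir -p pics
python3 - <<'E'
from station import env,set_gripper,viewer,workorder
import cv2,json
s=env.read_state();print(s['time_s'],s['tool_pos'],s['orientation'],s['width'],env.tips_ahead)
for n in('scene','top'):
    im=viewer.camera(n);cv2.imwrite(f'pics/{n}0.png',im);p=viewer.camera_params(n);print(n,p)
E
```

```text
pics
0.0 [220.46626846 584.35461336 301.88761278] [ 1.79429688e-01  9.83770491e-01 -7.66297877e-04 -1.46528202e-04] 87.37435576303558 80.0
scene {'fx': 417.1331417975334, 'fy': 417.1331417975334, 'cx': 312.5575978533924, 'cy': 201.13002382100694, 'dist': array([0.00526002, 0.        , 0.        , 0.        , 0.        ]), 'pose': array([[-1.67906282e-01, -8.50473045e-01,  4.98500833e-01,
         9.84286137e+02],
       [ 9.85802792e-01, -1.45153824e-01,  8.43991902e-02,
         8.11233847e+01],
       [ 5.80066220e-04,  5.05594667e-01,  8.62770940e-01,
         8.52992238e+02],
       [ 0.00000000e+00,  0.00000000e+00,  0.00000000e+00,
         1.00000000e+00]])}
top {'fx': 505.5343703374939, 'fy': 505.5343703374939, 'cx': 305.02692686219365, 'cy': 191.93801155955484, 'dist': array([-0.05398662,  0.        ,  0.        ,  0.        ,  0.        ]), 'pose': array([[-1.38794563e-02,  9.80412859e-01, -1.96463703e-01,
         2.66485804e+02],
       [-9.99839064e-01, -1.13744107e-02,  1.38733217e-02,
         1.29080192e+01],
       [ 1.13669241e-02,  1.96624639e-01,  9.80412946e-01,
         1.26612133e+03],
       [ 0.00000000e+00,  0.00000000e+00,  0.00000000e+00,
         1.00000000e+00]])}
```

View pics/scene0.png

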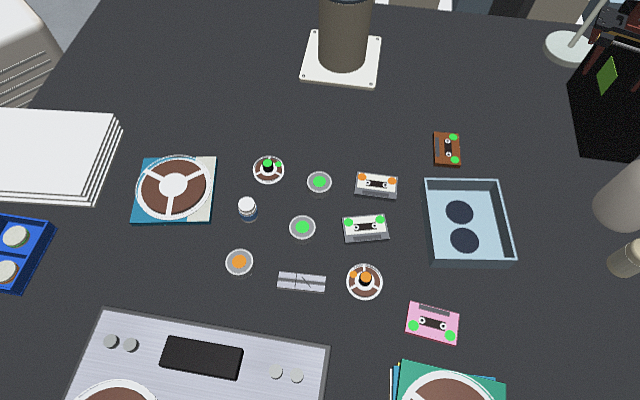

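View pics/top0.png

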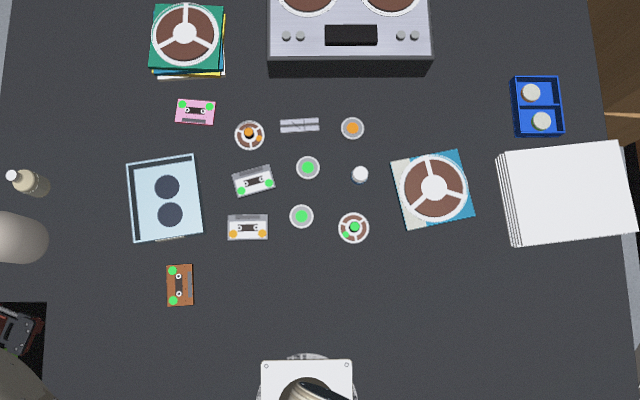

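```bash
cat > h.py <<'E'
from station import env,set_gripper,viewer,workorder
import cv2,numpy as np
def ray(n,uv,z):
    p=viewer.camera_params(n);K=np.array([[p['fx'],0,p['cx']],[0,p['fy'],p['cy']],[0,0,1.]])
    q=cv2.undistortPoints(np.array(uv,float).reshape(-1,1,2),K,p['dist']).reshape(-1,2)
    d=np.c_[q[:,0],-q[:,1],-np.ones(len(q))]@p['pose'][:3,:3].T;o=p['pose'][:3,3]
    return (o+d*((z-o[2])/d[:,2])[:,None])[:,:2]
def blobs(im,lo,hi,amin=15,amax=3000):
    m=cv2.inRange(cv2.cvtColor(im,cv2.COLOR_BGR2HSV),lo,hi)
    n,_,st,c=cv2.connectedComponentsWithStats(m,connectivity=8)
    return [(c[i],st[i]) for i in range(1,n) if amin<=st[i,4]<=amax]
RANGES={'green':((50,110,90),(80,255,255)),'orange':((8,150,140),(22,255,255)),'mark':((90,40,20),(125,255,110))}
def show(im,name,x0,y0,x1,y1,k):
    cv2.imwrite('pics/'+name,cv2.resize(im[y0:y1,x0:x1],None,fx=k,fy=k,interpolation=cv2.INTER_CUBIC))
E
python3 - <<'E'
from h import *
for n in('scene','top'):
    im=cv2.imread(f'pics/{n}0.png')
    for k,r in RANGES.items():
        for c,st in blobs(im,*r):
            print(n,k,c.round(1),st[2:],[ray(n,c,z)[0].round(0).tolist() for z in (5,16,30,36)])
im=cv2.imread('pics/top0.png');show(im,'top_z.png',110,85,390,260,2.8)
E
```

```text
scene green [452.5 136.2] [ 8  7 44] [[241.0, 323.0], [251.0, 320.0], [263.0, 316.0], [268.0, 314.0]]
scene green [454.4 159.2] [ 9  7 48] [[315.0, 328.0], [323.0, 324.0], [334.0, 320.0], [339.0, 319.0]]
scene green [266.9 162.5] [ 9  8 61] [[404.0, -133.0], [411.0, -130.0], [421.0, -126.0], [425.0, -125.0]]
scene green [277.9 163.7] [ 6  6 28] [[402.0, -105.0], [410.0, -103.0], [420.0, -99.0], [424.0, -98.0]]
scene green [319. 181.] [ 13  11 111] [[436.0, 4.0], [443.0, 5.0], [452.0, 6.0], [456.0, 7.0]]
scene green [379.7 219.1] [ 9  7 51] [[515.0, 158.0], [522.0, 157.0], [529.0, 156.0], [533.0, 156.0]]
scene green [348.  221.8] [ 9  8 55] [[535.0, 87.0], [541.0, 87.0], [548.0, 87.0], [551.0, 87.0]]
scene green [301.9 226.4] [ 14  12 131] [[564.0, -14.0], [570.0, -13.0], [577.0, -12.0], [579.0, -11.0]]
scene green [412.8 324.9] [11 11 81] [[744.0, 245.0], [747.0, 243.0], [751.0, 240.0], [753.0, 239.0]]
scene green [449.6 335.1] [10 11 87] [[752.0, 318.0], [755.0, 315.0], [759.0, 311.0], [760.0, 309.0]]
scene orange [441.4 146.8] [ 17  31 158] [[281.0, 295.0], [290.0, 292.0], [302.0, 
[... 4374 characters left out ...]
 [397.3 197.1] [ 18  69 119] [[503.0, -240.0], [501.0, -238.0], [498.0, -235.0], [497.0, -234.0]]
top mark [355.  180.7] [17 11 38] [[547.0, -133.0], [545.0, -132.0], [541.0, -130.0], [540.0, -130.0]]
top mark [166.6 186.7] [ 24  23 434] [[537.0, 348.0], [535.0, 345.0], [532.0, 341.0], [530.0, 340.0]]
top mark [169.7 214.3] [ 24  24 446] [[466.0, 337.0], [464.0, 335.0], [462.0, 331.0], [461.0, 329.0]]
top mark [199.7 229.9] [22 18 68] [[425.0, 261.0], [424.0, 258.0], [422.0, 256.0], [421.0, 254.0]]
top mark [145.5 242.3] [22  5 41] [[395.0, 396.0], [394.0, 392.0], [393.0, 388.0], [392.0, 386.0]]
top mark [321.5 391.1] [ 48  18 256] [[36.0, -37.0], [38.0, -37.0], [40.0, -36.0], [41.0, -36.0]]
```

View pics/top_z.png

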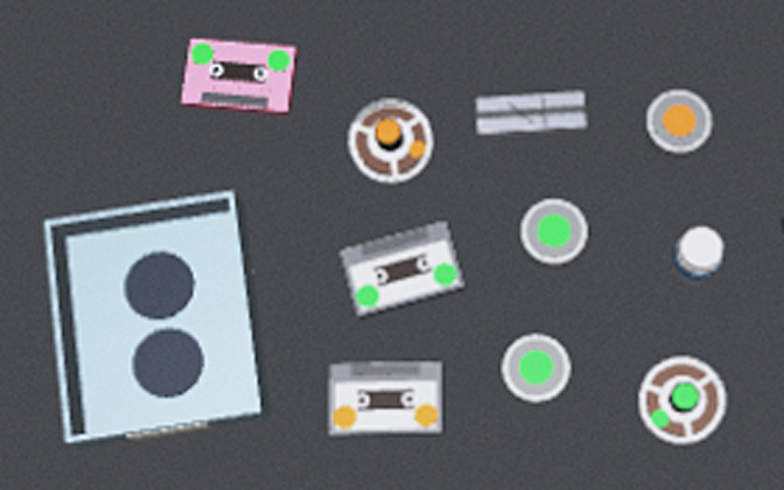

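```bash
python3 - <<'E'
from h import *
for n,(x0,y0,x1,y1) in {'scene':(335,202,398,250),'top':(224,158,284,204)}.items():
    im=cv2.imread(f'pics/{n}0.png')[y0:y1,x0:x1]
    bg=np.median(im.reshape(-1,3),0) if 0 else im[:3].reshape(-1,3).mean(0)
    d=np.abs(cv2.GaussianBlur(im,(3,3),0).astype(float)-bg).max(2)
    m=(d>32).astype('uint8')
    cs,_=cv2.findContours(m,cv2.RETR_EXTERNAL,cv2.CHAIN_APPROX_NONE);c=max(cs,key=cv2.contourArea)
    p=ray(n,c.reshape(-1,2)+[x0,y0],16).astype('float32');r=cv2.minAreaRect(p);print(n,bg,r)
    g=cv2.drawContours(im.copy(),[c],-1,(0,0,255),1);show(g,f'cas_{n}.png',0,0,g.shape[1],g.shape[0],6)
E
cd pics; python3 -c "
import cv2,numpy as np
a=cv2.imread('cas_scene.png');b=cv2.imread('cas_top.png');h=min(len(a),len(b));cv2.imwrite('cas.png',np.hstack([a[:h],b[:h]]))"
```

```text
scene [76.2962963  72.55026455 70.59259259] ((547.6123657226562, 126.35728454589844), (64.05325317382812, 98.78468322753906), 15.623488426208496)
top [79.68888889 75.11666667 72.65      ] ((548.7208251953125, 126.480224609375), (64.87657928466797, 101.07492065429688), 15.5733060836792)
```

View pics/cas.png

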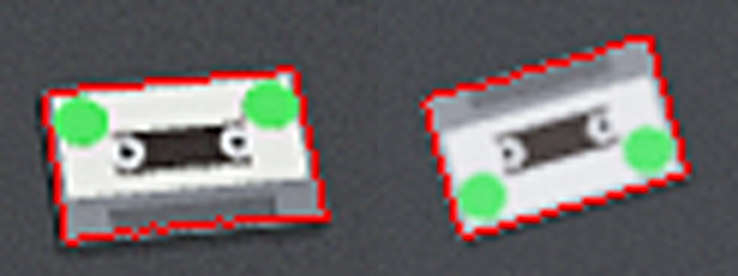

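```bash
cat >> h.py <<'E'
from scipy.spatial.transform import Rotation as Rn
MA=np.array([465.7,337.5]);MB=np.array([537.,348.5]);BC=(MA+MB)/2;TH=float(np.arctan2(*(MB-MA)[::-1]))
def quat(a):
    y=np.array([np.cos(a),np.sin(a),0]);z=np.array([0,0,-1.]);return Rn.from_matrix(np.c_[np.cross(y,z),y,z]).as_quat()
def best(xy,tip,a):
    o=[]
    for k in(-1,0,1):
        q=env.ik([*xy,tip+80],quat(a+k*np.pi))
        if q is not None:o.append((abs(q[5]),quat(a+k*np.pi)))
    return min(o,key=lambda t:t[0])[1]
def st(msg):
    s=env.read_state();print(msg,round(s['time_s'],2),np.round(s['tool_pos'],1),'w',round(s['width'],1),'F',np.round(s['force'],1),'q6',round(s['qpos'][5],2))
def pick(xy,a,tip,opening,up=130):
    set_gripper(opening);q=best(xy,up,a)
    env.reach([*xy,up+80],q);env.move_l([*xy,tip+80],rate=120);st('at')
    set_gripper(0);st('grip');env.move_l([*xy,up+80],rate=120);st('lift')
def place(xy,a,tip,opening,up=130,f=6):
    q=best(xy,up,a);env.reach([*xy,up+80],q);env.move_l([*xy,tip+12+80],rate=120)
    hit=env.move_l([*xy,tip-3+80],rate=25,f_stop=f);st(f'down {hit}')
    set_gripper(opening);env.hold(.2);st('open');env.move_l([*xy,up+80],rate=150)
E
python3 - <<'E'
from h import *
print(BC,TH)
pick([578,-12],np.pi/2,6,88);place(MB,TH+np.pi/2,11,88);st('end')
cv2.imwrite('pics/t1.png',viewer.camera('scene'))
E
```

```text
[501.35 343.  ] 0.15307086910166953
at 3.99 [578.5 -12.   86.7] w 87.7 F [0.1 0.2 0.3] q6 1.53
grip 4.54 [578.2 -11.9  86.3] w 59.8 F [-0.9  1.6  3.8] q6 1.53
lift 5.72 [577.5 -12.  209.2] w 59.6 F [ 0.5  0.6 -3.8] q6 1.53
down True 9.56 [537.1 348.5  90.9] w 59.8 F [0.4 0.3 2.6] q6 -1.17
open 10.39 [536.4 348.1  90.3] w 87.8 F [ 0.2 -0.1 -0.4] q6 -1.17
end 11.34 [536.5 348.2 209.2] w 87.9 F [-0.3 -1.  -1.6] q6 -1.17
```

View pics/t1.png

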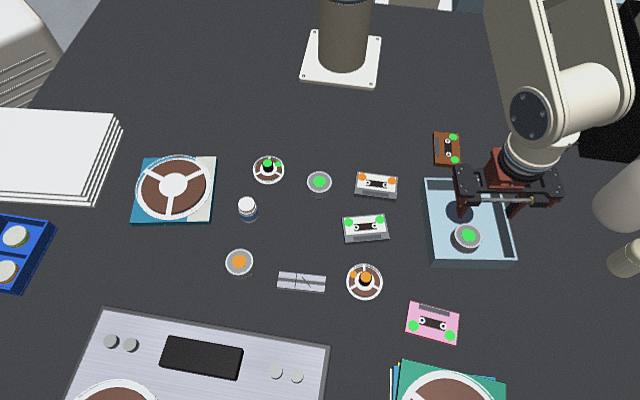

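The first tin (467,236) stands upright on the far mark. Nothing else has moved. Now the second tin.

Run:
```python
from h import *
pick([453,6],np.pi/2,6,88);place(MA,TH+np.pi/2,11,88);
env.reach([560,80,240],best([560,80],160,.27));st('end')
for n in('scene','top'):
    im=viewer.camera(n);cv2.imwrite(f'pics/{n}2.png',im)
    for c,s in blobs(im,*RANGES['green']):
        p=ray(n,c,35)[0]
        if np.linalg.norm(p-BC)<80: print(n,p.round(1),'box', (Rn.from_euler('z',-TH).as_matrix()[:2,:2]@(p-BC)).round(1))
```

```text
at 15.11 [453.4   6.   86.5] w 87.8 F [-0.1 -0.2  0.7] q6 1.56
grip 15.66 [453.2   6.1  86.3] w 59.6 F [0.1 1.6 5.9] q6 1.56
lift 16.84 [452.5   6.  209.4] w 59.7 F [-0.4  0.1 -4.1] q6 1.56
down True 20.66 [465.7 337.6  90.9] w 59.6 F [ 0.2 -0.   3.3] q6 -1.12
open 21.49 [465.1 337.1  90.4] w 87.7 F [0.4 1.2 0.1] q6 -1.12
end 23.51 [559.6  80.5 239.3] w 87.9 F [-0.3  0.3 -0.5] q6 -0.15
scene [466.1 336.4] box [-35.8  -1.2]
scene [538.4 347.4] box [37.3 -1.3]
top [540.  347.9] box [38.9 -1. ]
top [467.6 336.4] box [-34.4  -1.3]
```

View pics/top2.png

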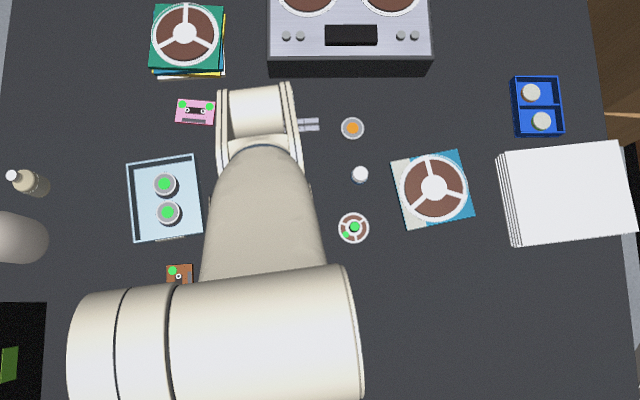

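Both tins, at (165,184) and (168,212), are within about 3 mm of their marks in both views. Next is the cassette.

Run:
```python
from h import *
pick([548.2,126.4],.27,3,88);place(BC,TH+np.pi/2,38,84,f=4)
env.reach([430,0,240],best([430,0],160,np.pi/2));st('end')
for n in('scene','top'):
    im=viewer.camera(n);cv2.imwrite(f'pics/{n}3.png',im)
    for c,s in blobs(im,*RANGES['green']):
        p=ray(n,c,51)[0]
        if np.linalg.norm(p-BC)<80: print(n,p.round(1),'box', (Rn.from_euler('z',-TH).as_matrix()[:2,:2]@(p-BC)).round(1))
    for k in('orange',):
        for c,s in blobs(im,*RANGES[k]):print(n,k,c.round(1))
```

```text
at 25.38 [548.7 126.5  83.7] w 87.7 F [-0.9  0.2 -0.1] q6 -0.06
grip 25.88 [548.3 126.5  83.3] w 64.0 F [-0.4  0.2  3.7] q6 -0.06
lift 27.08 [547.8 126.3 209.3] w 63.5 F [ 0.1  0.3 -0.4] q6 -0.06
down True 29.41 [501.4 343.1 118.1] w 63.7 F [-0.9  0.   4.5] q6 -1.14
open 30.14 [501.1 342.8 117.8] w 83.6 F [ 0.6  0.  -0.7] q6 -1.14
end 33.2 [4.301e+02 2.000e-01 2.399e+02] w 84.1 F [-0.  -0.6 -0.2] q6 1.54
scene [466.1 319.9] box [-38.4 -17.5]
scene [538.2 330.8] box [ 34.6 -17.6]
scene [558.5 343.9] box [56.7 -7.8]
scene orange [440.8 140.5]
scene orange [456.  149.1]
scene orange [442.3 158.5]
scene orange [361.4 176.5]
scene orange [391.5 180.5]
scene orange [238.6 260.9]
scene orange [352.9 274. ]
scene orange [365.5 276.4]
top [539.6 331. ] box [ 36.  -17.7]
top [468.  319.8] box [-36.5 -17.9]
top orange [352.1 127.6]
top orange [248.1 131.5]
top orange [258.6 137.6]
top orange [232.6 233.5]
top orange [260.2 232.7]
```

View pics/scene3.png

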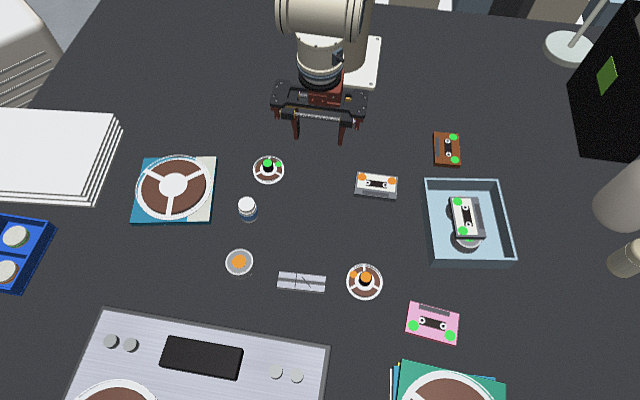

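The cassette (464,217) lies along the two tins, centred to about 1 mm, and the look-alikes are unmoved. Last is the reel.

Run:
```python
from h import *
pick([425.5,-124.5],np.pi/2,16,60);place(BC+[0,-1],TH+np.pi/2,67,60,up=150,f=4)
env.reach([430,0,300],best([430,0],220,np.pi/2));st('end')
for n in('scene','top'):
    im=viewer.camera(n);cv2.imwrite(f'pics/{n}4.png',im)
    for c,s in blobs(im,*RANGES['green']):
        p=ray(n,c,87)[0]
        if np.linalg.norm(p-BC)<80: print(n,c.round(),s[4],p.round(1),'box', (Rn.from_euler('z',-TH).as_matrix()[:2,:2]@(p-BC)).round(1))
a,b=[cv2.imread(f'pics/{n}4.png') for n in('scene','top')]
f=lambda i,x,y:cv2.resize(i[y:y+110,x:x+110],(390,390),interpolation=cv2.INTER_CUBIC)
cv2.imwrite('pics/fin.png',np.hstack([f(a,415,165),f(b,115,145)]))
```

```text
at 35.56 [ 425.9 -124.4   96.5] w 60.0 F [-0.1 -0.4 -0.5] q6 1.26
grip 36.19 [ 425.6 -124.5   96.1] w 25.0 F [ 0.  -0.2  3.5] q6 1.26
lift 37.29 [ 425.1 -124.4  209.4] w 25.5 F [-0.1 -0.1 -1.2] q6 1.26
down True 40.6 [501.3 342.  146.7] w 25.1 F [0.6 1.2 1.8] q6 -1.14
open 41.52 [501.1 341.8 146.7] w 59.8 F [-0.  -0.4  0.6] q6 -1.14
end 44.52 [4.301e+02 2.000e-01 2.998e+02] w 59.9 F [-0.1 -0.4  0.6] q6 1.54
scene [455. 199.] 24 [486.1 305.9] box [-20.7 -34.3]
scene [472. 208.] 88 [502.2 341. ] box [ 0.6 -2.1]
scene [460. 220.] 41 [535.5 315.3] box [ 29.5 -32.6]
scene [462. 232.] 33 [562.2 318.3] box [ 56.3 -33.7]
scene [469. 240.] 18 [577.6 332.1] box [ 73.7 -22.4]
top [169. 180.] 18 [536.7 320.2] box [ 31.5 -27.9]
top [171. 187.] 30 [517.6 316.6] box [ 12.  -28.5]
top [160. 194.] 76 [502.7 340.5] box [ 0.9 -2.7]
top [173. 211.] 37 [459.7 309.1] box [-46.3 -27.2]
```

View pics/fin.png

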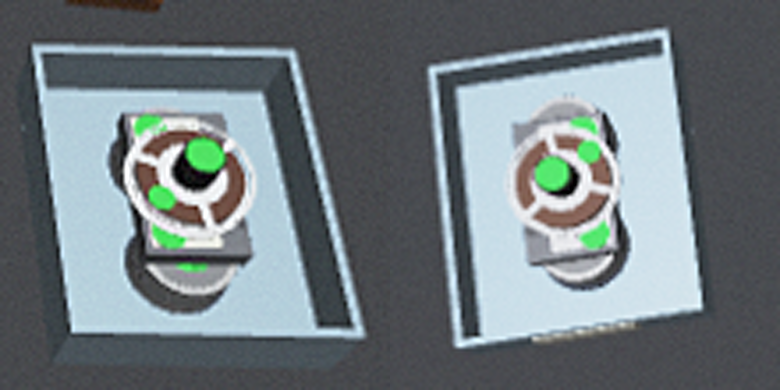

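View pics/scene4.png

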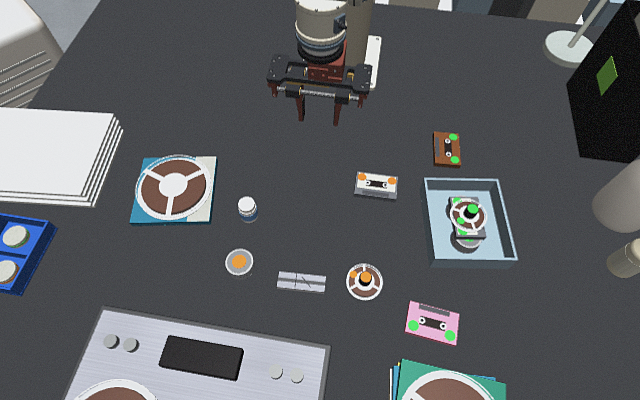

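The stack is in place: the reel's cap is at (472,208) in the scene view and (160,194) in the top view, on the middle of the cassette. The two views agree at cap height 87 mm, and the other things are where they were.

```bash
python3 -c "
from h import *
env.hold(.3);workorder.sign_off();st('done')"
```

```text
the job is handed in; nothing more can be done
the job is handed in; nothing more can be done
```

I packed the green set in the order you gave: two tins on the marks, the cassette flat across them, and the reel on top with its cap up. I let go of everything, moved the arm clear and handed the job in at about 45 s. The sign-off gives no verdict, so these results are my own camera measurements.

| Item | Offset, from the two cameras | Allowed |
|---|---|---|
| Tins from their marks | at most about 3 mm | 13 mm |
| Cassette from the box centre | about 1 mm | 15 mm |
| Cassette length from the box's x | about 0.5° or less | 15° |
| Reel from the cassette centre | about 2 mm | 15 mm |

- **Reel height:** sighted at 87 mm, the expected height of its cap, the two views agree on its position to under 1 mm.
- **Other things:** after the cassette step, the orange stickers were in their original pixel positions, except one that read 2 px off in the top view only. After the reel step I checked them, the jar and the splicing block only by eye, and saw no movement.

No check failed; the largest disagreement between the two cameras was about 2 mm, which matches their stated calibration.

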